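# Click the light-box dial up four steps and shoot

### The arm

A 6-joint arm with a two-finger parallel gripper is mounted at the origin on the work surface. World frame = base frame: x ahead of the robot, y to its left, z up, the work surface at z = 0. Lengths are in m, angles in degrees, forces in N, time in s.
With the tool pointing down it reaches from about 0.3 to 0.875 m from the base axis. Payload 4.2 kg.
Tool frame: the origin (TCP) lies between the finger pads; the fingertips stand 22 mm ahead of it and the grasp point (between the pads) lies 3 mm ahead of it; z points along the fingers, y is the line along which they close (so a half turn about z gives the same grasp; the last joint's range is limited). The gripper opens to 85 mm and grips with 20 to 120 N. Pads are 22 mm wide; open, the fingers measure 114 mm over their backs; the gripper's body (76 mm by 85 mm) begins 54 mm behind the grasp point. The pads swing forward as they close: fully open they stand 13 mm farther back than shut.
Start: joints at [70.187, 18.312, 89.639, -0, 72.044, -1.146], TCP at [0.184, 0.545, 0.253] pointing down, gripper open.
Joint ranges: [-177.97, 177.97], [-48.28, 115.42], [12.27, 149.76], [-77.06, 257.06], [2.81, 150.46], [-146.56, 146.56]. Speed limits (degrees/s): [147.25, 147.25, 180, 180, 180, 180].

### API

Orientations are given as a 3x3 rotation matrix whose columns are the frame's x, y, z axes.
In Python, from bench import bot gives the robot as it stands.
- The arm moves only by the shell command python3 -m creep 'ROWS' [FORCE]. ROWS is a JSON object whose one key "series" holds a list that holds one entry, the list of rows, each a list of 7 numbers: the shift along the tool's x, y, z in cm, then the turn, a rotation vector about the tool's x, y, z in rad, then the finger opening in cm, from 0 to 8.54. A call has 1 to 12 rows; each row is the pose to reach, as a shift and turn from the pose commanded when the call began, along the tool's axes at that moment; what a row does not reach only later rows make up. A row lasts 1/10 s, in which the tool goes at most 50 mm and 8.59 degrees, less where a joint would pass 70% of its speed; a pose out of reach is approached as far as the arm can. A call with a gripper value outside its range is refused whole. The fingers move at their own pace and stop on an object; FORCE is the grip in N (left out, the last holds). Time passes only in rows, so rows that repeat a pose let the fingers close. It gives the time, the measured TCP pose, the force, the opening and the grip force at its end, in the units of the state.
- bot.get_state(): the state, without advancing time (a new reading comes with each control period).
- bot.read_camera(name): name is "side" or "top"; returns a dict with "image" (400x640x3 uint8, red, green, blue), "K" (3x3 intrinsics, pixels), "k1" (the pictures are not rectified: a ray, as slopes to the right and down, at radius r is drawn at 1 + k1 r^2 times it, then the intrinsics apply), "R" (3x3) and "t" (3): a world point X has camera coordinates R X + t. Camera axes: x right, y down, z forward; pixel columns grow to the right and rows downward; lengths in m; the calibration is good to about 2 mm. A picture is of the moment at which its call begins. There is no depth.
- bot.finish_job(): hands the job in; it is judged then, once.
The state is a dict: "time": time; "joint_positions": joint angles; "joint_vel": joint speeds; "effort": joint torques, N m; "tool_pos": TCP position; "orientation": TCP orientation; "wrist_force": force on the tool from outside, world axes, zero at the start; "moment": the same for the moment, N m; "gripper_width": finger opening in m; "finger_force": force on a finger pad.
Only numpy, scipy, OpenCV 4.12 (cv2) and the standard library are available. Lean on these libraries where they do the work, as an engineer would, in place of code of your own. Each camera call takes 0.05 s, during which the arm holds its last target. There are 200 camera calls.

### The job

Set the film light box for a test frame: turn its dial anticlockwise (seen from above) until you feel it lean on its end stop, without forcing the stop, then clockwise exactly four clicks, and let go of it so that it sits in that click. Then press the green shutter button fully down and let it come up. Leave everything else where it is.

Things in the scene. Friction and masses are not known exactly. Their poses are not given: they have to be found in the camera images.
- lightbox: fixed bamboo light box 170 x 270 x 60 mm (x, y, z); black film mask plate (top at 65 mm, lit window up to 69 mm) on its +y part, dial near its -y end; origin at the centre of its underside. The dial's vertical axis is 75 mm from the origin along the box's -y, over a collar 76 mm across, 4 mm high.
- dial: dial: black skirt 60 mm across, 10 mm thick, carrying a grey upright bar 46 mm long (dial's x), 12 mm thick (dial's y), from 10 to 36 mm above the dial's origin; a white dot marks the bar's +x end. Origin on the vertical axis, at the skirt's underside, 65 mm above the table. Starts in one of clicks 2 to 5; the stop's direction in the room is unknown. A firm grip on the bar's sides holds.
- dial_grip (a point): on the dial's axis, 23 mm above its origin, mid-height of the bar; axes as dial. Clicks 0 to 7, no marks, unevenly 17 to 23 degrees apart. Each step takes a torque that jumps to 0.25 to 0.5 N m, sinks through zero at a ridge midway, then reverses and pulls into the next click.
- dial_dot (a point): the white dot on the skirt, 25 mm from the axis along the dial's +x. Let go, the dial falls into the nearest click. About 5 degrees anticlockwise of click 0, still climbing out of it, is the end stop: leaning on it lifts the torque above 0.75 N m; above 1.6 N m it is forced. Let go there, the dial falls back to click 0, from which the four clicks count.
- release_box: fixed black box 90 x 70 x 30 mm carrying the shutter button; origin at the centre of its underside.
- shutter_top (a point): centre of the top of the green shutter button (30 mm across) on the release box, its axis vertical. It goes down 6 mm; fully down takes 5 N; it springs back up.
- shutter (a joint): travel of the shutter button: 0 up, 0.006 m fully down.
- blower: black rubber bulb air blower with a red nozzle, 60 mm across, 140 mm tall, standing; origin at its underside. A bystander.
- lens: small black and silver camera lens, 64 mm across, 38 mm tall; origin at its underside. A bystander.
- lens_cap: black lens cap, 52 mm across, 10 mm thick, lying on the black mask plate of the light box; origin at its underside. A bystander.
- loupe: black magnifier, 52 mm across the foot, 45 mm tall; origin at its underside. A bystander.
- film_can: black film canister with grey cap, 32 mm across, 52 mm tall; origin at its underside. A bystander.
- slide_box: yellow plastic slide box 110 x 60 x 55 mm (x, y, z); origin at its underside. A bystander.
- dust_brush: long-handled dust brush, about 200 mm, lying along its x axis. A bystander.

How it is judged:
By the outcome, as a careful person would: the job done as asked, in the order asked, and still so for the second after the job is handed in, with the robot touching nothing.
It also fails if it takes over 72 s, if anything falls off the work surface, if the arm or the gripper's body presses on something with over 40 N, if the wrist force passes 120 N, or if a joint passes its speed limit or range.

## Working session

There is one attempt and no reset: what is moved stays moved. The work goes in short steps, Python scripts to look and compute and a shell command to move; the robot and the scene stay as the last step left them, time stands still between calls to the robot, and variables do not carry over. Pictures are saved under pics/ and viewed, at most 10 in all, crops included, and the job is handed in when it is done.

```bash
mkdir -p pics; cat > h.py <<'E'
import numpy as np, cv2
from bench import bot
def ray(c,uv):
    K=np.array(c["K"]);d=np.array([c["k1"],0,0,0,0.])
    p=cv2.undistortPoints(np.array([[uv]],float),K,d)[0,0]
    R=np.array(c["R"]);t=np.array(c["t"])
    return -R.T@t, R.T@np.array([p[0],p[1],1])
def onz(c,uv,z):
    o,d=ray(c,uv); return o+d*(z-o[2])/d[2]
def save(c,n): cv2.imwrite("pics/"+n,c["image"][:,:,::-1])
E
python3 - <<'E'
from h import *
for n in("top","side"):
    c=bot.read_camera(n); save(c,n+"0.png"); print(n,np.round(c["K"],1).tolist(),c["k1"],np.round(c["R"],3).tolist(),np.round(c["t"],3).tolist())
print(bot.get_state())
E
```

```text
top [[455.0, 0.0, 316.8], [0.0, 455.0, 200.7], [0.0, 0.0, 1.0]] -0.0366224641247111 [[0.009, -1.0, 0.004], [-0.988, -0.009, -0.155], [0.155, -0.003, -0.988]] [-0.02, 0.538, 1.327]
side [[422.4, 0.0, 309.6], [0.0, 422.4, 197.7], [0.0, 0.0, 1.0]] 0.023021111449155283 [[0.763, -0.647, 0.012], [-0.343, -0.42, -0.84], [0.549, 0.636, -0.542]] [-0.422, 0.267, 0.956]
{'time': 0.1, 'joint_positions': array([ 7.01874923e+01,  1.83476613e+01,  8.96993254e+01,  2.37879551e-04,
        7.20426147e+01, -1.14561914e+00]), 'joint_vel': array([ 0.03374307, -0.07469776, -0.24920113,  0.04112524,  0.12891949,
        0.02093345]), 'effort': array([-1.64545995e-04, -4.16408229e+01, -2.34702516e+01,  5.28350893e-05,
        4.79952141e-03,  6.91621427e-08]), 'tool_pos': array([0.18390342, 0.54439417, 0.25257008]), 'orientation': array([[-9.47394983e-01,  3.20066340e-01, -5.33768595e-04],
       [ 3.20066783e-01,  9.47393843e-01, -1.46993194e-03],
       [ 3.52133465e-05, -1.56344774e-03, -9.99998777e-01]]), 'wrist_force': array([ 0.92721928, -0.08779996, -0.02002099]), 'moment': array([-0.05196146, -0.01475412, -0.04357511]), 'finger_force': 0.0, 'gripper_width': 0.08547952117312517}
```

View pics/top0.png

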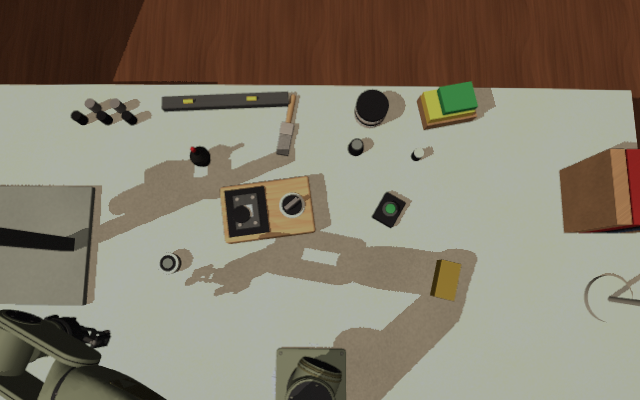

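View pics/side0.png

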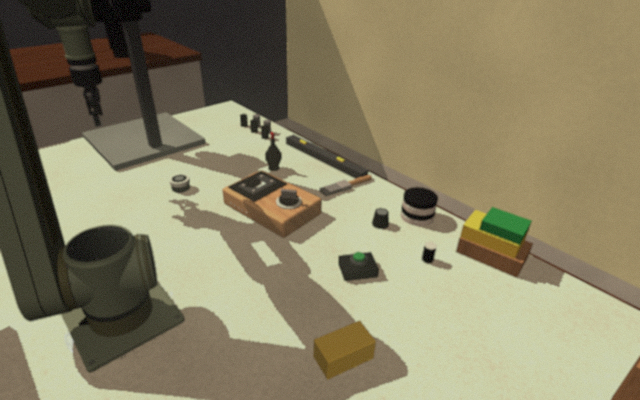

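The top view shows the dial near (292,205) on the light box and the green button near (390,209). I'll measure both and zoom in on the dial.

```bash
python3 - <<'E'
from h import *
T=bot.read_camera("top");S=bot.read_camera("side")
def green(c,box):
    x0,y0,x1,y1=box; hsv=cv2.cvtColor(c["image"],cv2.COLOR_RGB2HSV)[y0:y1,x0:x1]
    m=((hsv[...,0]>45)&(hsv[...,0]<85)&(hsv[...,1]>120)&(hsv[...,2]>50)); v,u=np.nonzero(m); return u.mean()+x0,v.mean()+y0,m.sum()
gt=green(T,(370,190,410,230)); gs=green(S,(340,245,380,285)); print(gt,gs)
for z in(.03,.04,.05): print(z,onz(T,gt[:2],z),onz(S,gs[:2],z))
def tri(a,b):
    A=[];B=[]
    o1,d1=ray(T,a);o2,d2=ray(S,b)
    M=np.c_[d1,-d2];s=np.linalg.lstsq(M,o2-o1,rcond=None)[0]; p,q=o1+d1*s[0],o2+d2*s[1]; return (p+q)/2,np.linalg.norm(p-q)
print(tri(gt[:2],gs[:2]))
a=cv2.resize(T["image"][175:245,215:325],None,fx=7,fy=7,interpolation=cv2.INTER_CUBIC)
cv2.imwrite("pics/dt.png",a[:,:,::-1])
b=cv2.resize(S["image"][160:240,215:330],None,fx=6,fy=6,interpolation=cv2.INTER_CUBIC)
cv2.imwrite("pics/ds.png",b[:,:,::-1])
E
```

```text
(np.float64(390.09859154929575), np.float64(208.09859154929578), np.int64(71)) (np.float64(358.80434782608694), np.float64(256.30434782608694), np.int64(46))
0.03 [ 0.51913186 -0.23797128  0.03      ] [ 0.53271579 -0.21983411  0.03      ]
0.04 [ 0.5177123  -0.23631536  0.04      ] [ 0.52373816 -0.22748847  0.04      ]
0.05 [ 0.51629274 -0.23465944  0.05      ] [ 0.51476052 -0.23514284  0.05      ]
(array([ 0.51609816, -0.23454895,  0.04896659]), np.float64(0.000865218119029694))
```

View pics/dt.png

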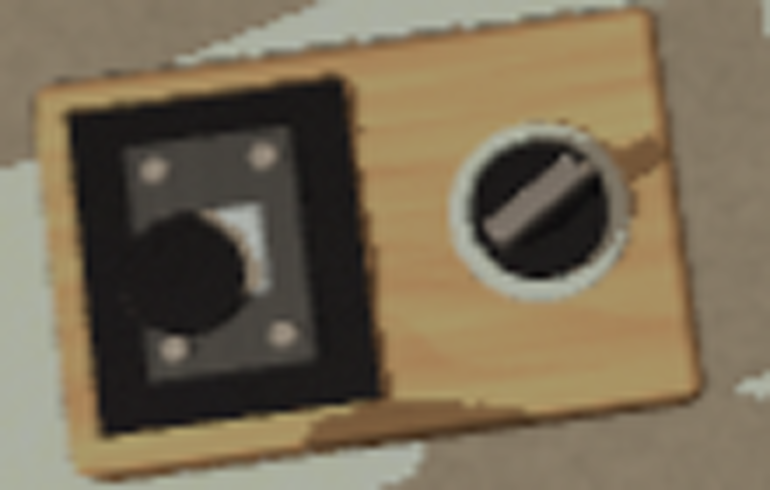

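View pics/ds.png

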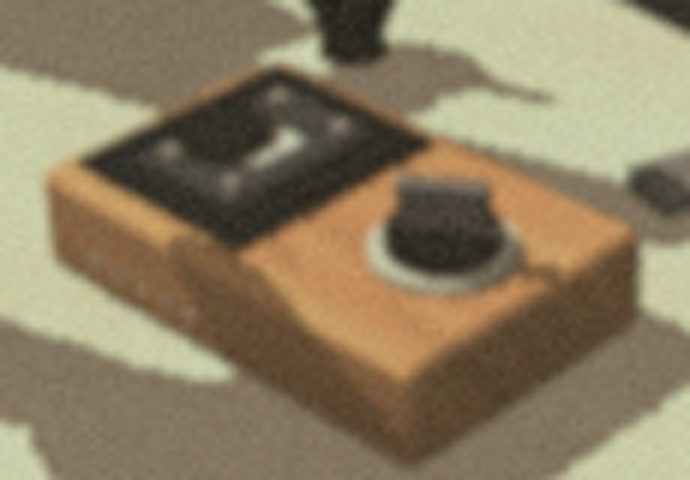

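The crops show the dial collar centred near crop (540,211). The bar top runs from (497,233) to (580,161). In the side view the bar is seen edge-on to its long face, consistent with that.

```bash
python3 - <<'E'
from h import *
T=bot.read_camera("top")
im=T["image"][175:245,215:325]; big=cv2.resize(im,None,fx=7,fy=7,interpolation=cv2.INTER_CUBIC)
hsv=cv2.cvtColor(big,cv2.COLOR_RGB2HSV); yy,xx=np.mgrid[:big.shape[0],:big.shape[1]]
f=lambda x,y:((x+.5)/7-.5+215,(y+.5)/7-.5+175)
r=np.hypot(xx-540,yy-211)
m=((hsv[...,2]>75)&(r<68)).astype(np.uint8)
cs=max(cv2.findContours(m,0,2)[0],key=cv2.contourArea); R=cv2.minAreaRect(cs); print(R)
bx=cv2.boxPoints(R); P=np.array([onz(T,f(*p),.101) for p in bx]); c=P.mean(0); print("bar",c,P.round(4).tolist())
for i in range(2):
    e=P[i+1]-P[i]; print(np.linalg.norm(e),np.degrees(np.arctan2(e[1],e[0])))
# wood-non-wood blob: collar outline
w=((hsv[...,1]<90)&(r<115)).astype(np.uint8)
cs=max(cv2.findContours(cv2.morphologyEx(w,cv2.MORPH_OPEN,np.ones((25,25))),0,2)[0],key=cv2.contourArea); E=cv2.fitEllipse(cs);print(E,onz(T,f(*E[0]),.063))
# skirt
k=((hsv[...,2]<75)&(r<85)).astype(np.uint8); cs=max(cv2.findContours(k,0,2)[0],key=cv2.contourArea);E=cv2.fitEllipse(cv2.convexHull(cs));print(E,onz(T,f(*E[0]),.073))
s=bot.get_state();print(s["joint_positions"].round(2))
E
```

```text
((536.54931640625, 196.2767791748047), (32.00446701049805, 122.36113739013672), 50.748661041259766)
bar [0.52244706 0.05804709 0.101     ] [[0.5113, 0.0815, 0.101], [0.5438, 0.0431, 0.101], [0.5336, 0.0346, 0.101], [0.5011, 0.073, 0.101]]
0.05031012567629864 -49.682685415535325
0.013311729450873168 -140.39967694224288
((538.1241455078125, 212.17721557617188), (182.96170043945312, 185.37367248535156), 142.81581115722656) [0.52141341 0.05935996 0.063     ]
((539.997802734375, 209.18130493164062), (138.6764678955078, 139.30445861816406), 28.66187286376953) [0.52121816 0.0580594  0.073     ]
[70.19 18.33 89.67 -0.   72.04 -1.15]
```

```bash
python3 -m creep '{"series":[[[-4,-3,0,0,0,0.05,8.5],[-8,-6,0,0,0,0.1,8.5],[-12,-9,0,0,0,0.15,8],[-16,-12,0,0,0,0.2,7],[-20,-15,0,0,0,0.25,6],[-24,-18,0,0,0,0.3,6],[-28,-21,0,0,0,0.35,6],[-32,-24,0,0,0,0.4,6],[-36,-27,0,0,0,0.45,6],[-40,-30,0,0,0,0.5,6],[-44,-33,0,0,0,0.54,6],[-47.5,-35.2,0,0,0,0.546,6]]]}' 40
python3 -m creep '{"series":[[[0,0,0,0,0,0,6],[0,0,0,0,0,0,6],[0,0,0,0,0,0,6],[0,0,0,0,0,0,6]]]}'
python3 - <<'E'
from h import *
s=bot.get_state();R=s["orientation"];print(s["time"],s["tool_pos"],R,s["joint_positions"].round(1),s["moment"],s["wrist_force"],s["gripper_width"])
print("shift cm",R.T@(np.array([.5215,.0585,.0995])-s["tool_pos"])*100,"x angle",np.degrees(np.arctan2(R[1,0],R[0,0])))
E
```

```text
time: 1.45
tool_pos: [0.5223, 0.0567, 0.2534]
orientation: [[-0.642, 0.767, 0.0], [0.767, 0.642, -0.0], [-0.0, 0.0, -1.0]]
wrist_force: [0.1, 1.1, -0.4]
gripper_width: 0.0602
finger_force: 0.0
time: 1.85
tool_pos: [0.5206, 0.0604, 0.2534]
orientation: [[-0.645, 0.764, -0.0], [0.764, 0.645, 0.0], [0.0, 0.0, -1.0]]
wrist_force: [0.8, -0.6, -0.2]
gripper_width: 0.06
finger_force: 0.0
1.85 [0.5205882  0.06038506 0.25340235] [[-6.44843462e-01  7.64314621e-01 -2.62180990e-04]
 [ 7.64314549e-01  6.44843516e-01  3.33541840e-04]
 [ 4.23996617e-04  1.46935295e-05 -9.99999910e-01]] [  5.3  13.7  96.2   0.   70.1 -34.8] [-0.01336449  0.06977521 -0.04880368] [ 0.82465921 -0.62955351 -0.17608378] 0.059992116769067495
shift cm [-0.20939974 -0.05209284 15.39014674] x angle 130.15394418493332
```

```bash
python3 -m creep '{"series":[[[-0.1,0,4,0,0,0,6],[-0.2,-0.05,8,0,0,0,6],[-0.2,-0.05,11,0,0,0,6],[-0.2,-0.05,13,0,0,0,5],[-0.2,-0.05,14,0,0,0,4],[-0.2,-0.05,14.5,0,0,0,3],[-0.2,-0.05,15,0,0,0,3],[-0.2,-0.05,15.3,0,0,0,3],[-0.2,-0.05,15.3,0,0,0,3],[-0.2,-0.05,15.3,0,0,0,3]]]}'
python3 - <<'E'
from h import *
s=bot.get_state();print(s["tool_pos"],s["joint_positions"].round(2),s["moment"],s["wrist_force"],s["gripper_width"])
for n in("top","side"):
    c=bot.read_camera(n); im=c["image"]
    v=im[150:250,230:360] if n=="top" else im[140:240,215:345]
    globals()[n]=cv2.resize(v,None,fx=4,fy=4,interpolation=cv2.INTER_CUBIC)
cv2.imwrite("pics/g1.png",np.vstack([top,side])[:600*2,:,::-1][:800]) if 0 else cv2.imwrite("pics/g1.png",cv2.resize(np.hstack([top,side]),(800,308))[:,:,::-1])
E
```

```text
time: 2.85
tool_pos: [0.5227, 0.0574, 0.1009]
orientation: [[-0.643, 0.766, 0.001], [0.766, 0.643, 0.0], [-0.001, 0.001, -1.0]]
wrist_force: [1.1, 0.3, -0.5]
gripper_width: 0.03
finger_force: 0.0
[0.52266804 0.05742565 0.10088554] [ 5.0100e+00  2.2350e+01  1.0824e+02  1.0000e-02  4.9340e+01 -3.5040e+01] [ 0.04304599 -0.00275259  0.01281198] [ 1.09779576  0.26337976 -0.45689897] 0.02998780676940403
```

View pics/g1.png

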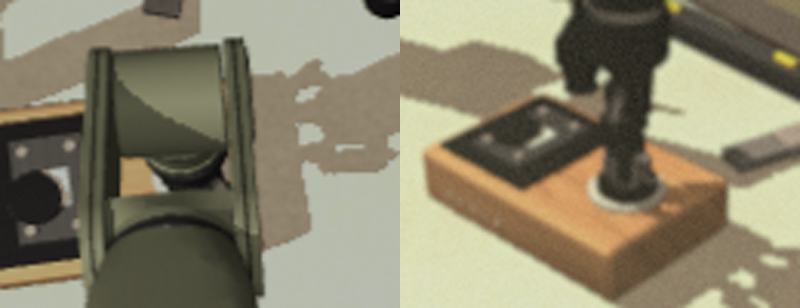

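The side picture shows the fingers over the dial, straddling the bar. Now I'll close.

```bash
python3 -m creep '{"series":[[[0.1,0,0.1,0,0,0,3],[0.1,0,0.1,0,0,0,2],[0.1,0,0.1,0,0,0,1],[0.1,0,0.1,0,0,0,0.5],[0.1,0,0.1,0,0,0,0.5],[0.1,0,0.1,0,0,0,0.5],[0.1,0,0.1,0,0,0,0.5]]]}' 80
cat > st.py <<'E'
from h import *
s=bot.get_state();R=s["orientation"]
print(s["time"],"p",s["tool_pos"].round(4),"ang %.2f"%np.degrees(np.arctan2(R[1,0],R[0,0])),"M",s["moment"].round(3),"F",s["wrist_force"].round(1),"j6 %.2f"%s["joint_positions"][5],"w %.4f f %.0f"%(s["gripper_width"],s["finger_force"]))
E
python3 st.py
```

```text
time: 3.65
tool_pos: [0.5223, 0.0587, 0.0996]
orientation: [[-0.643, 0.766, 0.002], [0.766, 0.643, 0.001], [-0.0, 0.002, -1.0]]
wrist_force: [1.0, 4.4, 2.0]
gripper_width: 0.0108
finger_force: 79.4
3.65 p [0.5223 0.0587 0.0996] ang 130.04 M [ 0.655 -0.142  0.166] F [1.  4.4 2. ] j6 -34.95 w 0.0108 f 79
```

```bash
cat > chk.py <<'E'
import sys
from h import *
s=bot.get_state();R=s["orientation"];lim=float(sys.argv[1])
print("%.2f ang %.2f Mz %.3f Mxy %.2f %.2f F %s j6 %.1f f %.0f"%(s["time"],np.degrees(np.arctan2(R[1,0],R[0,0])),s["moment"][2],*s["moment"][:2],s["wrist_force"].round(1),s["joint_positions"][5],s["finger_force"]))
sys.exit(abs(s["moment"][2])>lim)
E
c(){ python3 chk.py 0.6; }
python3 -m creep '{"series":[[[0,0,0,0,0,-0.04,0.5],[0,0,0,0,0,-0.08,0.5],[0,0,0,0,0,-0.08,0.5]]]}' >/dev/null && c &&
python3 -m creep '{"series":[[[0,0,0,0,0,-0.04,0.5],[0,0,0,0,0,-0.08,0.5],[0,0,0,0,0,-0.08,0.5]]]}' >/dev/null && c &&
python3 -m creep '{"series":[[[0,0,0,0,0,-0.04,0.5],[0,0,0,0,0,-0.08,0.5],[0,0,0,0,0,-0.08,0.5]]]}' >/dev/null && c &&
python3 -m creep '{"series":[[[0,0,0,0,0,-0.04,0.5],[0,0,0,0,0,-0.08,0.5],[0,0,0,0,0,-0.08,0.5]]]}' >/dev/null && c &&
python3 -m creep '{"series":[[[0,0,0,0,0,-0.04,0.5],[0,0,0,0,0,-0.08,0.5],[0,0,0,0,0,-0.08,0.5]]]}' >/dev/null && c &&
python3 -m creep '{"series":[[[0,0,0,0,0,-0.04,0.5],[0,0,0,0,0,-0.08,0.5],[0,0,0,0,0,-0.08,0.5]]]}' >/dev/null && c; python3 st.py
```

```text
3.95 ang 134.50 Mz -0.521 Mxy 0.52 -0.24 F [2.4 5.3 0.9] j6 -39.5 f 80
3.95 p [0.5223 0.0587 0.0996] ang 134.50 M [ 0.517 -0.242 -0.521] F [2.4 5.3 0.9] j6 -39.46 w 0.0104 f 80False
```

```bash
sed -i 's/sys.exit(abs(\(.*\))$/sys.exit(int(abs(\1)))/' chk.py; tail -1 chk.py
sed -i '$d' chk.py; echo 'sys.exit(1 if abs(s["moment"][2])>lim else 0)' >> chk.py
c(){ python3 chk.py 0.62; }
python3 -m creep '{"series":[[[0,0,0,0,0,-0.03,0.5],[0,0,0,0,0,-0.06,0.5],[0,0,0,0,0,-0.06,0.5]]]}' >/dev/null && c &&
python3 -m creep '{"series":[[[0,0,0,0,0,-0.03,0.5],[0,0,0,0,0,-0.06,0.5],[0,0,0,0,0,-0.06,0.5]]]}' >/dev/null && c &&
python3 -m creep '{"series":[[[0,0,0,0,0,-0.03,0.5],[0,0,0,0,0,-0.06,0.5],[0,0,0,0,0,-0.06,0.5]]]}' >/dev/null && c &&
python3 -m creep '{"series":[[[0,0,0,0,0,-0.03,0.5],[0,0,0,0,0,-0.06,0.5],[0,0,0,0,0,-0.06,0.5]]]}' >/dev/null && c &&
python3 -m creep '{"series":[[[0,0,0,0,0,-0.03,0.5],[0,0,0,0,0,-0.06,0.5],[0,0,0,0,0,-0.06,0.5]]]}' >/dev/null && c &&
python3 -m creep '{"series":[[[0,0,0,0,0,-0.03,0.5],[0,0,0,0,0,-0.06,0.5],[0,0,0,0,0,-0.06,0.5]]]}' >/dev/null && c &&
python3 -m creep '{"series":[[[0,0,0,0,0,-0.03,0.5],[0,0,0,0,0,-0.06,0.5],[0,0,0,0,0,-0.06,0.5]]]}' >/dev/null && c &&
python3 -m creep '{"series":[[[0,0,0,0,0,-0.03,0.5],[0,0,0,0,0,-0.06,0.5],[0,0,0,0,0,-0.06,0.5]]]}' >/dev/null && c; python3 st.py
```

```text
sys.exit(int(abs(s["moment"][2])>lim)))
4.25 ang 137.97 Mz -0.305 Mxy 0.64 -0.25 F [3.1 5.3 1.5] j6 -42.9 f 80
4.55 ang 141.45 Mz -0.100 Mxy 0.78 -0.27 F [2.7 6.  1.4] j6 -46.4 f 79
4.85 ang 144.93 Mz 0.127 Mxy 0.88 -0.31 F [2.6 5.9 1.4] j6 -49.9 f 79
5.15 ang 148.40 Mz 0.312 Mxy 1.01 -0.31 F [3.4 7.1 0.4] j6 -53.3 f 79
5.45 ang 151.79 Mz 0.103 Mxy 0.98 -0.30 F [3.3 7.4 0.6] j6 -56.7 f 79
5.75 ang 155.11 Mz -0.455 Mxy 0.85 -0.39 F [4.2 6.3 0.7] j6 -60.1 f 80
6.05 ang 158.58 Mz -0.254 Mxy 1.00 -0.38 F [3.  7.5 0.3] j6 -63.6 f 79
6.35 ang 162.05 Mz -0.096 Mxy 1.16 -0.39 F [ 4.   8.6 -0.1] j6 -67.0 f 79
6.35 p [0.5229 0.0595 0.0996] ang 162.05 M [ 1.161 -0.388 -0.096] F [ 4.   8.6 -0.1] j6 -67.02 w 0.0102 f 79
```

```bash

c(){ python3 chk.py 0.62; }
python3 -m creep '{"series":[[[0,0,0,0,0,-0.03,0.5],[0,0,0,0,0,-0.06,0.5],[0,0,0,0,0,-0.06,0.5]]]}' >/dev/null && c &&
python3 -m creep '{"series":[[[0,0,0,0,0,-0.03,0.5],[0,0,0,0,0,-0.06,0.5],[0,0,0,0,0,-0.06,0.5]]]}' >/dev/null && c &&
python3 -m creep '{"series":[[[0,0,0,0,0,-0.03,0.5],[0,0,0,0,0,-0.03,0.5]]]}' >/dev/null && c &&
python3 -m creep '{"series":[[[0,0,0,0,0,-0.03,0.5],[0,0,0,0,0,-0.03,0.5]]]}' >/dev/null && c &&
python3 -m creep '{"series":[[[0,0,0,0,0,-0.02,0.5],[0,0,0,0,0,-0.02,0.5]]]}' >/dev/null && c &&
python3 -m creep '{"series":[[[0,0,0,0,0,-0.02,0.5],[0,0,0,0,0,-0.02,0.5]]]}' >/dev/null && c &&
python3 -m creep '{"series":[[[0,0,0,0,0,-0.02,0.5],[0,0,0,0,0,-0.02,0.5]]]}' >/dev/null && c &&
python3 -m creep '{"series":[[[0,0,0,0,0,-0.02,0.5],[0,0,0,0,0,-0.02,0.5]]]}' >/dev/null && c &&
python3 -m creep '{"series":[[[0,0,0,0,0,-0.02,0.5],[0,0,0,0,0,-0.02,0.5]]]}' >/dev/null && c &&
python3 -m creep '{"series":[[[0,0,0,0,0,-0.02,0.5],[0,0,0,0,0,-0.02,0.5]]]}' >/dev/null && c; python3 st.py
```

```text
6.65 ang 165.53 Mz 0.124 Mxy 1.32 -0.45 F [ 3.3  9.6 -0.3] j6 -70.5 f 79
6.95 ang 168.98 Mz 0.288 Mxy 1.39 -0.43 F [2.8 9.8 0.6] j6 -73.9 f 79
7.15 ang 170.66 Mz 0.043 Mxy 1.41 -0.37 F [ 3.8  9.3 -0.1] j6 -75.6 f 79
7.35 ang 172.32 Mz -0.177 Mxy 1.32 -0.40 F [2.6 9.5 0.5] j6 -77.3 f 79
7.55 ang 173.43 Mz -0.324 Mxy 1.32 -0.43 F [ 4.2  8.3 -0.3] j6 -78.4 f 79
7.75 ang 174.57 Mz -0.385 Mxy 1.35 -0.44 F [ 4.   9.6 -0.8] j6 -79.6 f 79
7.95 ang 175.73 Mz -0.307 Mxy 1.43 -0.45 F [ 3.4  9.8 -0.1] j6 -80.7 f 79
8.15 ang 176.89 Mz -0.235 Mxy 1.45 -0.41 F [ 3.4  9.6 -0.2] j6 -81.9 f 79
8.35 ang 178.04 Mz -0.135 Mxy 1.51 -0.36 F [ 4.2 10.2  0.3] j6 -83.0 f 79
8.55 ang 179.21 Mz -0.066 Mxy 1.52 -0.45 F [ 4.1 10.1  0.5] j6 -84.2 f 79
8.55 p [0.523  0.0601 0.0996] ang 179.21 M [ 1.522 -0.452 -0.066] F [ 4.1 10.1  0.5] j6 -84.20 w 0.0104 f 79
```

```bash

c(){ python3 chk.py 0.62; }
python3 -m creep '{"series":[[[0,0,0,0,0,-0.03,0.5],[0,0,0,0,0,-0.06,0.5],[0,0,0,0,0,-0.06,0.5]]]}' >/dev/null && c &&
python3 -m creep '{"series":[[[0,0,0,0,0,-0.03,0.5],[0,0,0,0,0,-0.06,0.5],[0,0,0,0,0,-0.06,0.5]]]}' >/dev/null && c &&
python3 -m creep '{"series":[[[0,0,0,0,0,-0.03,0.5],[0,0,0,0,0,-0.03,0.5]]]}' >/dev/null && c &&
python3 -m creep '{"series":[[[0,0,0,0,0,-0.02,0.5],[0,0,0,0,0,-0.02,0.5]]]}' >/dev/null && c &&
python3 -m creep '{"series":[[[0,0,0,0,0,-0.02,0.5],[0,0,0,0,0,-0.02,0.5]]]}' >/dev/null && c &&
python3 -m creep '{"series":[[[0,0,0,0,0,-0.02,0.5],[0,0,0,0,0,-0.02,0.5]]]}' >/dev/null && c &&
python3 -m creep '{"series":[[[0,0,0,0,0,-0.02,0.5],[0,0,0,0,0,-0.02,0.5]]]}' >/dev/null && c &&
python3 -m creep '{"series":[[[0,0,0,0,0,-0.02,0.5],[0,0,0,0,0,-0.02,0.5]]]}' >/dev/null && c &&
python3 -m creep '{"series":[[[0,0,0,0,0,-0.02,0.5],[0,0,0,0,0,-0.02,0.5]]]}' >/dev/null && c; python3 st.py
```

```text
8.85 ang -177.31 Mz 0.165 Mxy 1.73 -0.42 F [ 4.2 11.2 -0. ] j6 -87.7 f 79
9.15 ang -173.85 Mz 0.204 Mxy 1.75 -0.40 F [ 4.2 10.7 -0.1] j6 -91.1 f 79
9.35 ang -172.18 Mz 0.026 Mxy 1.70 -0.40 F [ 3.3 11.5 -0. ] j6 -92.8 f 79
9.55 ang -171.07 Mz -0.149 Mxy 1.72 -0.47 F [ 3.9 12.   0.2] j6 -93.9 f 79
9.75 ang -169.96 Mz -0.277 Mxy 1.66 -0.42 F [ 3.7 12.   0.3] j6 -95.1 f 79
9.95 ang -168.84 Mz -0.437 Mxy 1.66 -0.43 F [ 4.2 12.1 -0.7] j6 -96.2 f 79
10.15 ang -167.69 Mz -0.337 Mxy 1.70 -0.47 F [ 3.2 11.4  0.9] j6 -97.3 f 79
10.35 ang -166.53 Mz -0.264 Mxy 1.77 -0.42 F [ 3.9 11.7  0.2] j6 -98.5 f 79
10.55 ang -165.40 Mz -0.312 Mxy 1.85 -0.42 F [ 3.6 12.3 -0.5] j6 -99.6 f 79
10.55 p [0.523  0.0606 0.0996] ang -165.40 M [ 1.847 -0.421 -0.312] F [ 3.6 12.3 -0.5] j6 -99.64 w 0.0103 f 79
```

```bash

c(){ python3 chk.py 0.7; }
python3 -m creep '{"series":[[[0,0,0,0,0,-0.01,0.5],[0,0,0,0,0,-0.01,0.5]]]}' >/dev/null && c &&
python3 -m creep '{"series":[[[0,0,0,0,0,-0.01,0.5],[0,0,0,0,0,-0.01,0.5]]]}' >/dev/null && c &&
python3 -m creep '{"series":[[[0,0,0,0,0,-0.01,0.5],[0,0,0,0,0,-0.01,0.5]]]}' >/dev/null && c &&
python3 -m creep '{"series":[[[0,0,0,0,0,-0.01,0.5],[0,0,0,0,0,-0.01,0.5]]]}' >/dev/null && c ; python3 st.py
```

```text
10.75 ang -164.85 Mz -0.390 Mxy 1.86 -0.40 F [ 3.2 13.5  0.6] j6 -100.2 f 79
10.95 ang -164.29 Mz -0.468 Mxy 1.87 -0.42 F [ 2.8 12.2  0.1] j6 -100.8 f 79
11.15 ang -163.73 Mz -0.510 Mxy 1.89 -0.43 F [ 4.2 12.4  0.2] j6 -101.3 f 79
11.35 ang -163.18 Mz -0.605 Mxy 1.92 -0.44 F [ 3.3 12.5 -0.9] j6 -101.9 f 79
11.35 p [0.5229 0.0607 0.0996] ang -163.18 M [ 1.916 -0.437 -0.605] F [ 3.3 12.5 -0.9] j6 -101.88 w 0.0100 f 79
```

```bash

c(){ python3 chk.py 0.95; }
python3 -m creep '{"series":[[[0,0,0,0,0,-0.01,0.5],[0,0,0,0,0,-0.01,0.5]]]}' >/dev/null && c &&
python3 -m creep '{"series":[[[0,0,0,0,0,-0.01,0.5],[0,0,0,0,0,-0.01,0.5]]]}' >/dev/null && c &&
python3 -m creep '{"series":[[[0,0,0,0,0,-0.01,0.5],[0,0,0,0,0,-0.01,0.5]]]}' >/dev/null && c &&
python3 -m creep '{"series":[[[0,0,0,0,0,-0.01,0.5],[0,0,0,0,0,-0.01,0.5]]]}' >/dev/null && c &&
python3 -m creep '{"series":[[[0,0,0,0,0,-0.01,0.5],[0,0,0,0,0,-0.01,0.5]]]}' >/dev/null && c ; python3 st.py
```

```text
11.55 ang -162.63 Mz -0.675 Mxy 1.93 -0.44 F [ 3.2 13.  -0.4] j6 -102.4 f 80
11.75 ang -162.07 Mz -0.710 Mxy 1.94 -0.39 F [ 3.9 13.2 -0.2] j6 -103.0 f 80
11.95 ang -161.52 Mz -0.800 Mxy 1.95 -0.35 F [ 2.9 12.6 -0.4] j6 -103.6 f 80
12.15 ang -160.96 Mz -0.891 Mxy 1.99 -0.38 F [ 4.  12.6  0.1] j6 -104.1 f 80
12.35 ang -160.41 Mz -0.929 Mxy 2.03 -0.36 F [ 4.4 12.7 -0.2] j6 -104.7 f 80
12.35 p [0.5229 0.0609 0.0996] ang -160.41 M [ 2.034 -0.357 -0.929] F [ 4.4 12.7 -0.2] j6 -104.69 w 0.0105 f 80
```

```bash

c(){ python3 chk.py 1.1; }
python3 -m creep '{"series":[[[0,0,0,0,0,-0.01,0.5],[0,0,0,0,0,-0.01,0.5]]]}' >/dev/null && c &&
python3 -m creep '{"series":[[[0,0,0,0,0,-0.01,0.5],[0,0,0,0,0,-0.01,0.5],[0,0,0,0,0,-0.01,0.5]]]}' >/dev/null && c
echo back
python3 -m creep '{"series":[[[0,0,0,0,0,0.05,0.5],[0,0,0,0,0,0.1,0.5],[0,0,0,0,0,0.1,0.5]]]}' >/dev/null && c &&
python3 -m creep '{"series":[[[0,0,0,0,0,0.02,0.5],[0,0,0,0,0,0.04,0.5],[0,0,0,0,0,0.04,0.5]]]}' >/dev/null && c &&
python3 -m creep '{"series":[[[0,0,0,0,0,0.02,0.5],[0,0,0,0,0,0.04,0.5],[0,0,0,0,0,0.04,0.5]]]}' >/dev/null && c &&
python3 -m creep '{"series":[[[0,0,0,0,0,0.02,0.5],[0,0,0,0,0,0.04,0.5],[0,0,0,0,0,0.04,0.5]]]}' >/dev/null && c; python3 st.py
```

```text
12.55 ang -159.86 Mz -0.941 Mxy 2.03 -0.44 F [ 4.  12.4 -0. ] j6 -105.3 f 80
12.85 ang -159.30 Mz -1.079 Mxy 2.06 -0.40 F [ 2.1 13.3  0.1] j6 -105.8 f 81
back
13.15 ang -164.87 Mz -0.323 Mxy 1.86 -0.38 F [ 4.  12.2 -0.3] j6 -100.2 f 79
13.45 ang -167.11 Mz -0.159 Mxy 1.69 -0.42 F [ 2.6 12.6  0.1] j6 -97.9 f 79
13.75 ang -169.41 Mz -0.254 Mxy 1.69 -0.45 F [ 4.4 11.8 -0.4] j6 -95.6 f 79
14.05 ang -171.65 Mz -0.061 Mxy 1.72 -0.46 F [ 2.9 11.  -0.2] j6 -93.3 f 79
14.05 p [0.523  0.0604 0.0996] ang -171.65 M [ 1.72  -0.455 -0.061] F [ 2.9 11.  -0.2] j6 -93.35 w 0.0102 f 79
```

```bash

c(){ python3 chk.py 1.1; }
python3 -m creep '{"series":[[[0,0,0,0,0,0.1,0.5],[0,0,0,0,0,0.2,0.5],[0,0,0,0,0,0.3,0.5],[0,0,0,0,0,0.4,0.5],[0,0,0,0,0,0.5,0.5],[0,0,0,0,0,0.6,0.5],[0,0,0,0,0,0.7,0.5],[0,0,0,0,0,0.8,0.5],[0,0,0,0,0,0.9,0.5],[0,0,0,0,0,0.9,0.5]]]}' >/dev/null && c &&
python3 -m creep '{"series":[[[0,0,0,0,0,0.03,0.5],[0,0,0,0,0,0.06,0.5],[0,0,0,0,0,0.06,0.5]]]}' >/dev/null && c &&
python3 -m creep '{"series":[[[0,0,0,0,0,0.03,0.5],[0,0,0,0,0,0.06,0.5],[0,0,0,0,0,0.06,0.5]]]}' >/dev/null && c &&
python3 -m creep '{"series":[[[0,0,0,0,0,0.03,0.5],[0,0,0,0,0,0.06,0.5],[0,0,0,0,0,0.06,0.5]]]}' >/dev/null && c &&
python3 -m creep '{"series":[[[0,0,0,0,0,0.03,0.5],[0,0,0,0,0,0.06,0.5],[0,0,0,0,0,0.06,0.5]]]}' >/dev/null && c &&
python3 -m creep '{"series":[[[0,0,0,0,0,0.03,0.5],[0,0,0,0,0,0.06,0.5],[0,0,0,0,0,0.06,0.5]]]}' >/dev/null && c ; python3 st.py
```

```text
15.05 ang 136.72 Mz -0.403 Mxy 0.56 -0.24 F [2.5 4.5 1.5] j6 -41.7 f 80
15.35 ang 133.32 Mz -0.401 Mxy 0.50 -0.20 F [2.5 5.4 1.6] j6 -38.3 f 80
15.65 ang 130.02 Mz 0.128 Mxy 0.70 -0.15 F [2.7 4.5 2.2] j6 -34.9 f 80
15.95 ang 126.66 Mz 0.515 Mxy 0.72 -0.17 F [2.  3.8 1.6] j6 -31.5 f 80
16.25 ang 123.14 Mz 0.260 Mxy 0.62 -0.09 F [1.9 4.5 2.7] j6 -28.0 f 80
16.55 ang 119.69 Mz 0.092 Mxy 0.66 -0.06 F [2.2 4.8 3.9] j6 -24.6 f 80
16.55 p [0.522  0.0585 0.0996] ang 119.69 M [ 0.657 -0.056  0.092] F [2.2 4.8 3.9] j6 -24.61 w 0.0107 f 80
```

```bash

c(){ python3 chk.py 1.1; }
python3 -m creep '{"series":[[[0,0,0,0,0,0.03,0.5],[0,0,0,0,0,0.06,0.5],[0,0,0,0,0,0.06,0.5]]]}' >/dev/null && c &&
python3 -m creep '{"series":[[[0,0,0,0,0,0.03,0.5],[0,0,0,0,0,0.03,0.5]]]}' >/dev/null && c &&
python3 -m creep '{"series":[[[0,0,0,0,0,0.03,0.5],[0,0,0,0,0,0.03,0.5]]]}' >/dev/null && c &&
python3 -m creep '{"series":[[[0,0,0,0,0,0.02,0.5],[0,0,0,0,0,0.02,0.5]]]}' >/dev/null && c; python3 st.py
```

```text
16.85 ang 116.22 Mz -0.157 Mxy 0.61 -0.02 F [1.8 5.2 4.8] j6 -21.1 f 80
17.05 ang 114.52 Mz -0.218 Mxy 0.55 0.06 F [1.6 4.8 4.8] j6 -19.4 f 80
17.25 ang 112.81 Mz -0.381 Mxy 0.54 0.05 F [0.8 4.1 5.7] j6 -17.7 f 80
17.45 ang 111.67 Mz -0.368 Mxy 0.61 0.03 F [1.6 4.9 6.3] j6 -16.6 f 80
17.45 p [0.5217 0.0583 0.0996] ang 111.67 M [ 0.606  0.027 -0.368] F [1.6 4.9 6.3] j6 -16.59 w 0.0103 f 80
```

```bash

c(){ python3 chk.py 1.1; }
python3 -m creep '{"series":[[[0,0,0,0,0,0.02,0.5],[0,0,0,0,0,0.02,0.5]]]}' >/dev/null && c &&
python3 -m creep '{"series":[[[0,0,0,0,0,0.02,0.5],[0,0,0,0,0,0.02,0.5]]]}' >/dev/null && c &&
python3 -m creep '{"series":[[[0,0,0,0,0,0.01,0.5],[0,0,0,0,0,0.01,0.5]]]}' >/dev/null && c; python3 st.py
```

```text
17.65 ang 110.51 Mz -0.434 Mxy 0.52 0.14 F [0.5 4.9 4.8] j6 -15.4 f 80
17.85 ang 109.40 Mz -0.287 Mxy 0.63 0.13 F [0.2 4.7 5.3] j6 -14.3 f 80
18.05 ang 108.85 Mz -0.169 Mxy 0.63 0.11 F [0.4 4.  5.3] j6 -13.8 f 80
18.05 p [0.5216 0.0583 0.0996] ang 108.85 M [ 0.634  0.112 -0.169] F [0.4 4.  5.3] j6 -13.77 w 0.0103 f 80
```

```bash

python3 -m creep '{"series":[[[0,0,0,0,0,0.012,0.5],[0,0,0,0,0,0.012,0.5],[0,0,0,0,0,0.012,2],[0,0,0,0,0,0.012,3.5],[0,0,0,0,0,0.012,3.5],[0,0,0,0,0,0.012,3.5],[0,0,-1,0,0,0.012,3.5],[0,0,-3,0,0,0.012,3.5],[0,0,-6,0,0,0.012,3.5],[0,0,-9,0,0,0.012,3.5],[0,0,-12,0,0,0.012,3.5],[0,0,-12,0,0,0.012,3.5]]]}' && python3 st.py
python3 - <<'E'
from h import *
s=bot.get_state();R=s["orientation"]
for z in(.15,.075): print("shift cm",R.T@(np.array([.516,-.2345,z])-s["tool_pos"])*100)
c=bot.read_camera("side");cv2.imwrite("pics/s2.png",cv2.resize(c["image"][140:300,200:420],None,fx=3,fy=3,interpolation=cv2.INTER_CUBIC)[:,:,::-1])
E
```

```text
time: 19.25
tool_pos: [0.524, 0.0583, 0.2244]
orientation: [[-0.312, 0.95, 0.01], [0.95, 0.312, 0.001], [-0.002, 0.01, -1.0]]
wrist_force: [0.6, -0.0, 0.4]
gripper_width: 0.0351
finger_force: 0.0
19.25 p [0.524  0.0583 0.2244] ang 108.17 M [0.059 0.033 0.029] F [ 0.6 -0.   0.4] j6 -13.07 w 0.0351 f 0
shift cm [-27.55044564  -9.96564517   7.40930785]
shift cm [-27.53262482 -10.03806481  14.90893702]
```

View pics/s2.png

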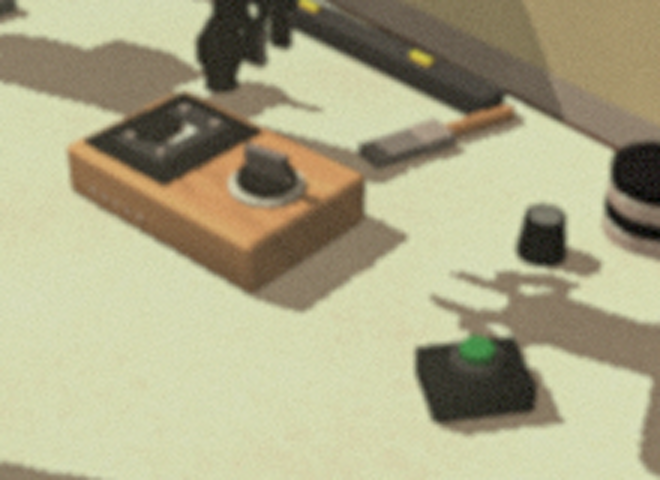

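The dial sits turned, with its bar released. The button is at about crop (476,349). Next I'll close the fingers and move over the button.

```bash

python3 -m creep '{"series":[[[-4,-1.4,0,0,0,0,2],[-8,-2.9,0,0,0,0,1],[-12,-4.3,0,0,0,0,0],[-16,-5.8,1,0,0,0,0],[-20,-7.2,3,0,0,0,0],[-24,-8.7,5,0,0,0,0],[-26,-9.5,7,0,0,0,0],[-27.5,-10,9,0,0,0,0],[-27.5,-10,11,0,0,0,0],[-27.5,-10,12,0,0,0,0],[-27.5,-10,13,0,0,0,0],[-27.5,-10,13,0,0,0,0]]]}' && python3 st.py
python3 -m creep '{"series":[[[0,0,0,0,0,0,0],[0,0,0,0,0,0,0],[0,0,0,0,0,0,0]]]}' >/dev/null; python3 st.py
python3 - <<'E'
from h import *
s=bot.get_state();R=s["orientation"]
print("shift cm",R.T@(np.array([.516,-.2345,.071])-s["tool_pos"])*100)
c=bot.read_camera("side");cv2.imwrite("pics/s3.png",cv2.resize(c["image"][200:300,300:420],None,fx=5,fy=5,interpolation=cv2.INTER_CUBIC)[:,:,::-1])
E
```

```text
time: 20.5
tool_pos: [0.5116, -0.2335, 0.088]
orientation: [[-0.312, 0.95, -0.003], [0.95, 0.312, 0.001], [0.002, -0.002, -1.0]]
wrist_force: [-0.1, 0.3, -0.0]
gripper_width: -0.0002
finger_force: 0.0
20.5 p [ 0.5116 -0.2335  0.088 ] ang 108.20 M [ 0.005  0.049 -0.033] F [-0.1  0.3 -0. ] j6 -43.91 w -0.0002 f 0
20.8 p [ 0.5129 -0.2343  0.0901] ang 108.19 M [-0.064  0.065 -0.022] F [-0.4 -0.4  0.3] j6 -43.91 w -0.0002 f 0
shift cm [-0.11577967  0.28837507  1.91260232]
```

View pics/s3.png

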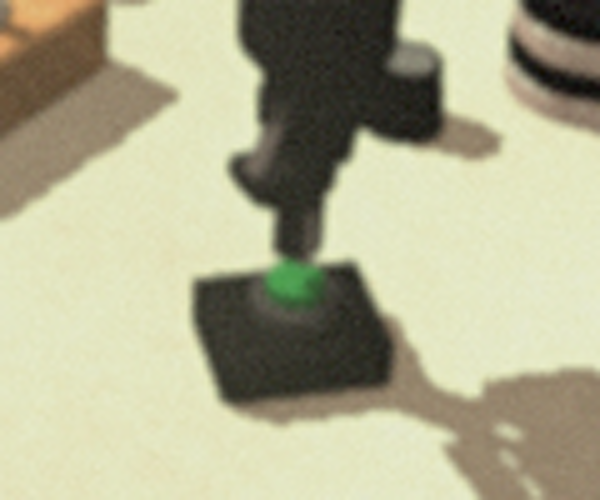

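The fingertip is just above the green button at crop (293,283). I'll press down in small steps.

```bash

c(){ python3 - <<'E'
from h import *
import sys
s=bot.get_state();print(s["time"],s["tool_pos"].round(4),s["wrist_force"].round(1)); sys.exit(1 if s["wrist_force"][2]>9 else 0)
E
}
python3 -m creep '{"series":[[[-0.1,0.3,0.5,0,0,0,0],[-0.1,0.3,1,0,0,0,0],[-0.1,0.3,1.3,0,0,0,0],[-0.1,0.3,1.5,0,0,0,0]]]}' >/dev/null && c &&
python3 -m creep '{"series":[[[0,0,0.1,0,0,0,0],[0,0,0.2,0,0,0,0],[0,0,0.2,0,0,0,0]]]}' >/dev/null && c &&
python3 -m creep '{"series":[[[0,0,0.1,0,0,0,0],[0,0,0.2,0,0,0,0],[0,0,0.2,0,0,0,0]]]}' >/dev/null && c &&
python3 -m creep '{"series":[[[0,0,0.1,0,0,0,0],[0,0,0.2,0,0,0,0],[0,0,0.2,0,0,0,0]]]}' >/dev/null && c &&
python3 -m creep '{"series":[[[0,0,0.1,0,0,0,0],[0,0,0.2,0,0,0,0],[0,0,0.2,0,0,0,0]]]}' >/dev/null && c &&
python3 -m creep '{"series":[[[0,0,0.1,0,0,0,0],[0,0,0.1,0,0,0,0]]]}' >/dev/null && c &&
python3 -m creep '{"series":[[[0,0,0.1,0,0,0,0],[0,0,0.1,0,0,0,0]]]}' >/dev/null && c
```

```text
21.25 [ 0.5152 -0.2341  0.0737] [-1.1  1.4  1.4]
21.55 [ 0.5152 -0.2342  0.0723] [-1.8  0.7  1.9]
21.85 [ 0.5154 -0.2342  0.0703] [-1.1  0.7  3.2]
22.15 [ 0.5154 -0.2343  0.0683] [-2.   0.8  5. ]
22.45 [ 0.5155 -0.2343  0.0679] [-6.  3. 14.]
```

```bash

python3 -m creep '{"series":[[[0,0,0,0,0,0,0],[0,0,0.05,0,0,0,0],[0,0,0.05,0,0,0,0],[0,0,-0.3,0,0,0,0],[0,0,-1,0,0,0,0],[0,0,-2,0,0,0,0],[0,0,-4,0,0,0,0],[0,0,-7,0,0,0,0],[0,0,-10,0,0,0,0],[0,0,-13,0,0,0,0],[0,0,-15,0,0,0,0],[0,0,-15,0,0,0,0]]]}'
python3 -m creep '{"series":[[[3,0,0,0,0,0,0],[6,-3,0,0,0,0,0],[6,-6,0,0,0,0,0],[6,-9,0,0,0,0,0],[6,-12,0,0,0,0,0],[6,-12,0,0,0,0,0],[6,-12,0,0,0,0,0],[6,-12,0,0,0,0,0]]]}'
python3 - <<'E'
from h import *
a=[]
for n,b in(("top",(150,260,200,420)),("side",(140,300,200,420))):
    c=bot.read_camera(n)["image"]; a.append(cv2.resize(c[b[0]:b[1],b[2]:b[3]],(400*1,300)if 0 else (400,int(400*(b[1]-b[0])/220)),interpolation=cv2.INTER_CUBIC))
h=max(x.shape[0] for x in a); a=[cv2.copyMakeBorder(x,0,h-x.shape[0],0,0,0) for x in a]
cv2.imwrite("pics/f.png",np.hstack(a)[:,:,::-1])
E
```

```text
time: 23.65
tool_pos: [0.5175, -0.2352, 0.2198]
orientation: [[-0.312, 0.95, 0.007], [0.95, 0.312, -0.003], [-0.006, 0.006, -1.0]]
wrist_force: [-0.4, -0.6, 0.2]
gripper_width: -0.0002
finger_force: 0.0
time: 24.45
tool_pos: [0.3835, -0.2147, 0.2159]
orientation: [[-0.312, 0.95, 0.0], [0.95, 0.312, 0.0], [0.0, 0.0, -1.0]]
wrist_force: [0.2, 0.1, -0.2]
gripper_width: -0.0001
finger_force: 0.0
```

View pics/f.png

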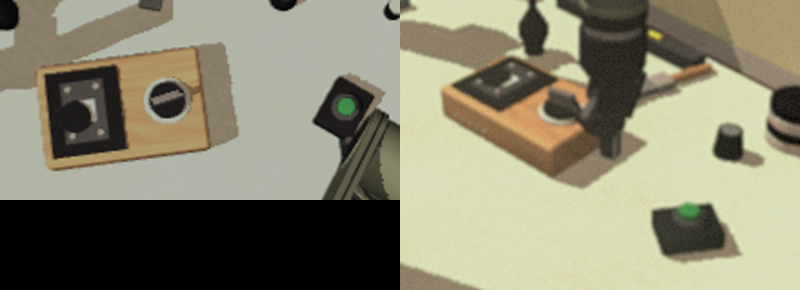

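The bar at (167,98) now lies about 20° from horizontal, one click clockwise of where it started. The button at (347,107) is back up, and nothing else has moved.

```bash
python3 -c "from bench import bot;print(bot.finish_job())"
```

```text
the job is handed in; nothing more can be done
None
```

I leaned the dial on its end stop (about 1.08 N m), turned it back four clicks clockwise and released it. I then pressed the shutter fully down (14 N) and let it come up. The job was handed in at about 24.5 s.

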